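# Two sweets from the round dispenser

## Robot

A 6-joint arm with a two-finger parallel gripper is mounted at the origin on a cart in front of the work surface, level with it; the furniture and walls round the work are solid. World frame = base frame: x ahead of the robot, y to its left, z up, the work surface at z = 0. Lengths are in m, angles in degrees, forces in N, time in s.
With the tool pointing down it reaches from about 0.4 to 0.825 m from the base axis. Payload 7 kg.
Tool frame: the origin (TCP) lies between the finger pads; the fingertips stand 14 mm ahead of it and the grasp point (between the pads) lies 5 mm behind it; z points along the fingers, y is the line along which they close (so a half turn about z gives the same grasp; the last joint's range is limited). The gripper opens to 88 mm and grips with 3 to 60 N. Pads are 19 mm wide; open, the fingers measure 130 mm over their backs; the gripper's body (78 mm by 193 mm) begins 47 mm behind the grasp point.
Start: joints at [-53.795, 20.546, 0.682, 0, -70.136, -16.507], TCP at [0.227, -0.635, 0.241] pointing down, gripper open.
Joint ranges: [-176.03, 176.03], [-82.01, 121.73], [-58.28, 71.71], [-173.87, 95.51], [-174.79, -0.11], [-173.66, 173.66]. Speed limits (degrees/s): [136.94, 136.94, 172.46, 180, 180, 180].

## Interface

Orientations are given as [roll, pitch, yaw] about the fixed x, y, z axes, in that order (R = Rz(yaw) Ry(pitch) Rx(roll)).
In Python, from plant import status, cams, job gives the robot as it stands. The module is installed in compiled form; this text tells all that it offers.
- The arm moves only by the tool step_arm, never from a script. Its arguments are lists of equal length, an entry for each row: "xyz": the shift along the tool's x, y, z each as a share of 20 cm, from -1 to 1, a list of three; "yaw": the turn about the tool's z as a share of 360 degrees, from -1 to 1; "claw": the closure, from -1 (fully open) to 1 (shut). A call has 1 to 20 rows; each row is the pose to reach, as a shift and turn from the pose commanded when the call began, along the tool's axes at that moment, turning the shorter way round; what a row does not reach only later rows make up. A row lasts 1/12 s, in which the tool goes at most 41.7 mm and 7.16 degrees, less where a joint would pass 70% of its speed; a pose out of reach is approached as far as the arm can. A call with a number of a shift or a turn outside -1 to 1 is refused whole. A call with a gripper value outside its range is refused whole. The fingers move at their own pace and stop on an object; "grip_force" is the grip in N (left out, the last holds). Time passes only in rows, so rows that repeat a pose let the fingers close. It gives the time, the measured TCP pose, the force, the opening and the grip force at its end, in the units of the state.
- status.get_state(): the state, without advancing time (a new reading comes with each control period).
- cams.capture(name): name is "side" or "top" or "wrist"; returns (picture, depth): 384x512x3 uint8, blue, green, red; 384x512 float32, m along the optical axis (not along the pixel's ray), 0 where there is no reading.
- cams.calibration(name): a dict with "mtx" (3x3 intrinsics, pixels), "camera_from_world" (4x4, takes a point from world to camera coordinates); the wrist camera has in their place "T_tool_cam" (4x4, takes a point from camera to tool coordinates, whose origin is the TCP and whose axes are the flange's). Camera axes: x right, y down, z forward; pixel columns grow to the right and rows downward; lengths in m; the calibration is good to about 2 mm. A picture is of the moment at which its call begins: read the wrist's pose just before it. calibration takes no time and is no camera call.
- job.close_job(): hands the job in; it is judged then, once.
The state is a dict: "time_s": time; "joints": joint angles; "qd": joint speeds; "joint_torque": joint torques, N m; "tcp_pos": TCP position; "eef_rot": TCP orientation; "contact_force": force on the tool from outside, world axes, zero at the start; "moment": the same for the moment, N m; "gripper_width": finger opening in m; "gripper_force": force on a finger pad.
Only numpy, scipy, OpenCV 4.12 (cv2) and the standard library are available. Lean on these libraries where they do the work, as an engineer would, in place of code of your own. Each camera call takes 0.05 s, during which the arm holds its last target. There are 200 camera calls.

## Task

Two sweets, please: turn the paddle knob on top of the round dispenser exactly two clicks clockwise (seen from above), so that two sweets and no more run down its chute into the bowl in front of it. Then let go of the knob, and leave the square dispenser's knob alone.

Things in the scene. Friction and masses are not known exactly. Their poses are not given: they have to be found in the camera images.
- round: The round dispenser, fixed: wooden tray 225 x 120 mm, wooden pillar, round clear drum 118 mm across, top of its lid 140 mm above the desk. Origin on the knob's axis at desk height; -x points out along the chute to the bowl. The square dispenser, with the same knob on a 122 mm square lid 140 mm high, stands at least 0.24 m to its left or right.
- round_grip (a point): Grip point of the round dispenser's paddle knob, on the knob's vertical axis, 166 mm above the desk. The knob is a grey upright bar 56 mm long, 12 mm thick, 36 mm high: its top 16 mm above this point, its foot (a disc 40 mm across) 20 mm below, the clear lid 26 mm below. z is up, x runs along the bar to the end with the white mark, y across its thickness; the axes turn with the knob.
- round_knob (a joint): Angle of that knob, rad: 0 at the start, growing clockwise seen from above. Detents at 0, 0.628 (one click, 36 degrees), 1.257 (two) and 1.885 (three, end stop); under 0.1 N m pushes over one. Let go within about 5 degrees of a detent, it settles into it. Each click brings the next sweet over the drop hole, where it falls just before the detent.
- round_bowl: White ceramic bowl, 88 mm across the rim, 38 mm high, loose on the tray under the end of the round dispenser's chute, 120 mm in front of the knob's axis. Origin at the centre of its underside, z up. It stands where it must be.
- round_sweet1: Brown ball sweet, 16 mm diameter, origin at its centre. At the start it lies in the pocket wheel of the round dispenser, one click before the drop hole. To end in the bowl.
- round_sweet2: Brown ball sweet, 16 mm diameter, origin at its centre. At the start it lies in the pocket wheel of the round dispenser, two clicks before the drop hole. To end in the bowl.
- round_sweet3: Brown ball sweet, 16 mm diameter, origin at its centre. At the start it lies in the pocket wheel of the round dispenser, three clicks before the drop hole. To stay in the dispenser.
- square_knob (a joint): Angle of the square dispenser's knob, rad, 0 at the start; not to be turned.
Mind the look-alikes: they are no part of the job. What is shaped like the round_bowl but green or turquoise is not meant.

How it is judged:
By the outcome, as a careful person would: the job done as asked, in the order asked, and still so for the second after the job is handed in, with the robot touching nothing.
It also fails if it takes over 48 s, if anything falls off the work surface, if the arm or the gripper's body presses on something with over 40 N, if the wrist force passes 120 N, or if a joint passes its speed limit or range.

## Working session

There is one attempt and no reset: what is moved stays moved. The work goes in short steps, Python scripts to look and compute and a tool call to move; the robot and the scene stay as the last step left them, time stands still between calls to the robot, and variables do not carry over. Pictures are saved under pics/ and viewed, at most 10 in all, crops included, and the job is handed in when it is done.

Besides the shell and the picture viewer there is one more tool, called after "Call:" in YAML: its name, and indented under it one key for each argument. step_arm: Moves the arm, as the interface text tells. Shift numbers are shares of 20 cm and turn numbers shares of 360 degrees, none past 1 either way. Its arguments: {"type":"object","properties":{"xyz":{"type":"array"},"yaw":{"type":"array"},"claw":{"type":"array"},"grip_force":{"type":"number"}},"required":["xyz","yaw","claw"]}

```bash
mkdir -p pics; python3 - <<'E'
from plant import status,cams
import cv2,numpy as np
s=status.get_state();print(s)
for n in("top","side"):
    p,d=cams.capture(n);cv2.imwrite(f"pics/{n}0.png",p);np.save(f"pics/{n}0.npy",d)
    c=cams.calibration(n);print(n,c)
print(cams.calibration("wrist"))
a=[cv2.imread(f"pics/{n}0.png") for n in("top",)]
E
```

```text
{'time_s': 0.0, 'joints': array([-5.37959578e+01,  2.05920419e+01,  6.36765204e-01, -1.95679281e-02,
       -7.01346155e+01, -1.65057228e+01]), 'qd': array([-0.00973647, -0.07702862,  0.05303671, -0.05685846,  0.02588938,
        0.01465268]), 'joint_torque': array([ 1.57056500e-03, -5.82719922e+01,  2.93049037e+01,  6.99721187e+00,
        6.69759684e-03, -1.57079594e-04]), 'tcp_pos': array([ 0.22734511, -0.63510381,  0.23964026]), 'eef_rot': array([ 1.79908586e+02, -7.90453654e-03, -1.60308338e+02]), 'contact_force': array([-0.90349978, -0.2656095 ,  0.01378101]), 'moment': array([0.03293383, 0.02542429, 0.00393485]), 'gripper_force': 0.0, 'gripper_width': 0.08760494639569537}
top {'mtx': array([[484.41637151,   0.        , 255.53418697],
       [  0.        , 484.41637151, 195.35929599],
       [  0.        ,   0.        ,   1.        ]]), 'camera_from_world': array([[-0.01819165, -0.99967063, -0.01810256,  0.03056261],
       [-0.98460351,  0.02105982, -0.17352931,  0.58273775],
       [ 0.17385339,  0.01466706, -0.98466232,  1.32178114],
       [ 0.        ,  0.        ,  0.    
[... 275 characters left out ...]
    [ 0.12347315, -0.55205523, -0.8246147 ,  0.03608715],
       [-0.14852404,  0.81133266, -0.56540244,  1.13816815],
       [ 0.        ,  0.        ,  0.        ,  1.        ]])}
{'mtx': array([[336.68049064,   0.        , 260.07698978],
       [  0.        , 336.68049064, 195.70125925],
       [  0.        ,   0.        ,   1.        ]]), 'T_tool_cam': array([[ 1.04872404e-04, -9.65422748e-01, -2.60689291e-01,
         6.99502969e-02],
       [ 9.99999442e-01, -1.72767174e-04,  1.04210535e-03,
         1.15009174e-03],
       [-1.05111077e-03, -2.60689255e-01,  9.65422191e-01,
        -1.44542564e-01],
       [ 0.00000000e+00,  0.00000000e+00,  0.00000000e+00,
         1.00000000e+00]])}
```

View pics/top0.png

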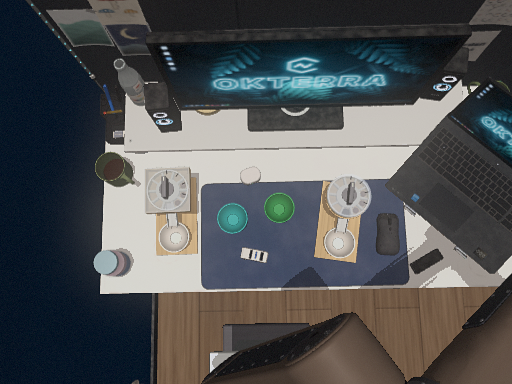

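View pics/side0.png

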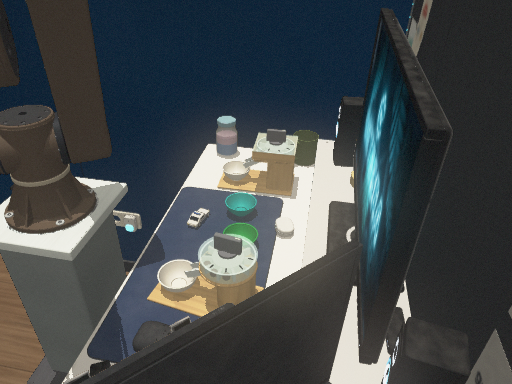

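```bash
cat > h.py <<'E'
import numpy as np
def cloud(d,K,Twc):
    v,u=np.nonzero(d>0);z=d[v,u]
    P=np.c_[(u-K[0,2])*z/K[0,0],(v-K[1,2])*z/K[1,1],z,np.ones_like(z)]@Twc.T
    return P[:,:3],u,v
def bar(P,c,r=.06,lo=.152,hi=.2):
    Q=P[(np.hypot(*(P[:,:2]-c).T)<r)&(P[:,2]>lo)&(P[:,2]<hi)]
    m=Q[:,:2].mean(0);w,V=np.linalg.eigh(np.cov((Q[:,:2]-m).T));a=V[:,1]
    t=(Q[:,:2]-m)@a;s=(Q[:,:2]-m)@V[:,0]
    return len(Q),m+a*(t.min()+t.max())/2,np.degrees(np.arctan2(a[1],a[0])),np.ptp(t),np.ptp(s),Q[:,2].max()
E
python3 - <<'E'
from plant import cams
import numpy as np
from h import *
for n in("top","side"):
    c=cams.calibration(n);P,u,v=cloud(np.load(f"pics/{n}0.npy"),c["mtx"],np.linalg.inv(c["camera_from_world"]))
    if n=="top":
        k=(abs(u-350)<5)&(abs(v-185)<8);print(P[k].mean(0),P[k].max(0)); c0=P[k&(P[:,2]>.155)].mean(0)[:2]
    for lo in(.150,.165,.176):print(n,bar(P,c0,.045,lo))
    r=np.hypot(*(P[:,:2]-c0).T)
    H=(P[:,2]>.15)&(r<.3)&(r>.07)
    if H.any():
        a=np.degrees(np.arctan2(*(P[H,:2]-c0).T[::-1]))//20*20
        for x in np.unique(a):
            k=a==x;print(n,"dir",x,"minr",r[H][k].min().round(3),"maxz",P[H][k][:,2].max().round(3))
E
```

```text
[ 0.586082   -0.22909063  0.16106713] [ 0.60929226 -0.21953179  0.19013908]
top (169, array([ 0.56315321, -0.22540639]), np.float64(171.52166241048113), np.float64(0.0562063949144548), np.float64(0.03739325716548256), np.float64(0.19013907727866441))
top (122, array([ 0.56311481, -0.22629272]), np.float64(170.6534009791696), np.float64(0.05612536988012336), np.float64(0.01294659382245689), np.float64(0.19013907727866441))
top (105, array([ 0.56302436, -0.22690158]), np.float64(170.31577550830582), np.float64(0.05613596054306822), np.float64(0.01228841754493546), np.float64(0.19013907727866441))
top dir -180.0 minr 0.287 maxz 0.723
top dir -160.0 minr 0.276 maxz 0.722
top dir -100.0 minr 0.211 maxz 0.173
top dir -80.0 minr 0.176 maxz 0.185
top dir -60.0 minr 0.211 maxz 0.185
top dir -40.0 minr 0.248 maxz 0.527
top dir -20.0 minr 0.231 maxz 0.526
top dir 0.0 minr 0.232 maxz 0.526
top dir 20.0 minr 0.248 maxz 0.525
top dir 140.0 minr 0.296 maxz 0.786
side (449, array([ 0.56265822, -0.23099302]), np.float64(171.80432468910072), np.float64(0.055282530605472655), np.float64(0.015380622661491651), np.float64(0.1835448333696411))
side (283, array([ 0.56284717, -0.23037951]), np.float64(171.4257696950015), np.float64(0.05453874182068113), np.float64(0.015125134974727738), np.float64(0.1835448333696411))
side (165, array([ 0.56285288, -0.22914104]), np.float64(171.14340637317227), np.float64(0.05417785259321099), np.float64(0.014018331796799316), np.float64(0.1835448333696411))
side dir -140.0 minr 0.278 maxz 0.621
side dir -120.0 minr 0.284 maxz 0.622
side dir -40.0 minr 0.248 maxz 0.519
side dir -20.0 minr 0.232 maxz 0.519
side dir 0.0 minr 0.232 maxz 0.519
side dir 20.0 minr 0.248 maxz 0.519
```

```bash
python3 - <<'E'
from plant import cams
import numpy as np
from h import *
for n in("top","side"):
    c=cams.calibration(n);P,u,v=cloud(np.load(f"pics/{n}0.npy"),c["mtx"],np.linalg.inv(c["camera_from_world"]))
    print(n,"cols y -.8..0; rows x .2...9")
    for x in np.arange(.2,.9,.1):
        print(round(x,1),[ (round(float(P[k,2].max()),2) if (k:=(P[:,0]>=x)&(P[:,0]<x+.1)&(P[:,1]>=y)&(P[:,1]<y+.1)).any() else None) for y in np.arange(-.8,0,.1)])
E
```

```text
top cols y -.8..0; rows x .2...9
0.2 [-0.72, -0.72, -0.72, -0.72, 0.76, 0.77, 0.83, 0.83]
0.3 [0.0, 0.14, 0.14, 0.02, 0.72, 0.01, 0.78, 0.77]
0.4 [-0.0, 0.17, 0.16, 0.14, 0.05, 0.09, 0.05, 0.02]
0.5 [None, 0.18, 0.18, 0.16, 0.14, 0.19, 0.15, 0.05]
0.6 [None, 0.26, 0.39, 0.18, 0.16, 0.15, 0.15, 0.01]
0.7 [None, None, 0.43, 0.43, 0.12, 0.12, 0.13, 0.13]
0.8 [0.1, 0.1, 0.29, 0.52, 0.53, 0.53, 0.53, 0.53]
side cols y -.8..0; rows x .2...9
0.2 [None, None, None, None, None, None, 0.55, 0.55]
0.3 [None, None, 0.13, 0.01, 0.0, 0.01, 0.0, 0.02]
0.4 [None, None, 0.62, 0.62, 0.04, 0.08, 0.07, 0.02]
0.5 [None, 0.43, None, 0.13, 0.13, 0.18, 0.14, 0.04]
0.6 [None, 0.43, 0.43, None, 0.12, 0.14, 0.14, 0.0]
0.7 [None, None, 0.43, 0.43, 0.11, 0.1, 0.12, 0.12]
0.8 [None, None, 0.29, 0.52, 0.52, 0.52, 0.52, 0.52]
```

Call:
step_arm:
  xyz:
    - [-0.95,0.75,-0.2]
    - [-0.95,0.75,-0.2]
    - [-0.95,0.75,-0.2]
    - [-0.95,0.75,-0.2]
    - [-0.95,0.75,-0.2]
    - [-0.95,0.75,-0.2]
    - [-0.95,0.75,-0.2]
    - [-0.95,0.75,-0.2]
  yaw: [0.08,0.08,0.08,0.08,0.08,0.08,0.08,0.08]
  claw: [-1,-1,-1,-1,-1,-1,-1,-1]

```text
time_s: 0.77
tcp_pos: [0.3572, -0.4285, 0.2813]
eef_rot: [-180.0, 0.1, 171.1]
contact_force: [-0.1, -0.8, 0.4]
gripper_width: 0.0875
gripper_force: 0.0
```

```bash
cat >> h.py <<'E'
from scipy.spatial.transform import Rotation
def to_tool(s,tgt):
    R=Rotation.from_euler('xyz',s['eef_rot'],degrees=True).as_matrix()
    return R.T@(np.array(tgt)-s['tcp_pos'])/.2
E
python3 - <<'E'
from plant import status
from h import *
s=status.get_state();print(s['time_s'],s['tcp_pos'],s['eef_rot'],s['joints'],to_tool(s,[.563,-.228,.28]))
E
```

```text
0.7667 [ 0.35723836 -0.42845038  0.28128893] [-1.79981090e+02  7.60325008e-02  1.71126944e+02] [-3.00757516e+01  8.06481169e+00 -1.06940907e+01 -1.04267788e-02
 -7.11633730e+01 -6.87939576e+01] [-0.8618935   1.14894919  0.00720918]
```

Call:
step_arm:
  xyz:
    - [-0.86,0.99,0]
    - [-0.86,0.99,0]
    - [-0.86,0.99,0]
    - [-0.86,0.99,0]
    - [-0.86,0.99,0]
    - [-0.86,0.99,0]
    - [-0.86,0.99,0]
    - [-0.86,0.99,0]
    - [-0.86,0.99,0]
    - [-0.86,0.99,0]
  yaw: [0,0,0,0,0,0,0,0,0,0]
  claw: [-1,-1,-1,-1,-1,-1,-1,-1,-1,-1]

```text
time_s: 1.6
tcp_pos: [0.5562, -0.263, 0.2799]
eef_rot: [-180.0, -0.1, 170.8]
contact_force: [-0.7, 0.2, 0.6]
gripper_width: 0.0873
gripper_force: 0.0
```

```bash
python3 - <<'E'
from plant import status,cams
import cv2
from h import *
s=status.get_state();p,d=cams.capture("wrist");cv2.imwrite("pics/w1.png",p)
c=cams.calibration("wrist");T=np.eye(4);T[:3,:3]=Rotation.from_euler('xyz',s['eef_rot'],degrees=True).as_matrix();T[:3,3]=s['tcp_pos']
P,u,v=cloud(d,c["mtx"],T@c["T_tool_cam"])
for lo in(.165,.175):b=bar(P,np.array([.563,-.228]),.045,lo);print(b)
print(s['tcp_pos'],s['eef_rot'],to_tool(s,[*b[1],.168]))
E
```

```text
(1297, array([ 0.56110733, -0.22526632]), np.float64(170.90980079396607), np.float64(0.0558272017991089), np.float64(0.012423925437473532), np.float64(0.18464612352082535))
(1173, array([ 0.56116749, -0.22488171]), np.float64(170.85847055736596), np.float64(0.055828442505668124), np.float64(0.01241383192655429), np.float64(0.18464612352082535))
[ 0.55615902 -0.26296122  0.2799191 ] [-1.79995119e+02 -7.71977738e-02  1.70840025e+02] [0.00483271 0.19200375 0.55958615]
```

View pics/w1.png

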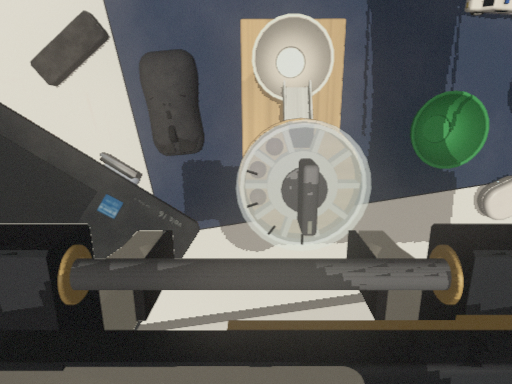

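Call:
step_arm:
  xyz:
    - [0,0.19,0]
    - [0,0.19,0.1]
    - [0,0.19,0.28]
    - [0,0.19,0.28]
    - [0,0.19,0.28]
  yaw: [0,0,0,0,0]
  claw: [-1,-1,-1,-1,-1]

```text
time_s: 2.07
tcp_pos: [0.5612, -0.2253, 0.2237]
eef_rot: [-180.0, -0.2, 170.8]
contact_force: [-0.1, 1.0, 0.4]
gripper_width: 0.0877
gripper_force: 0.0
```

```bash
python3 - <<'E'
from plant import status,cams
import cv2
from h import *
s=status.get_state();p,d=cams.capture("wrist");cv2.imwrite("pics/w2.png",p)
c=cams.calibration("wrist");T=np.eye(4);T[:3,:3]=Rotation.from_euler('xyz',s['eef_rot'],degrees=True).as_matrix();T[:3,3]=s['tcp_pos']
P,u,v=cloud(d,c["mtx"],T@c["T_tool_cam"])
for lo in(.165,.175):b=bar(P,np.array([.562,-.2265]),.04,lo,.19);print(b)
print(s['tcp_pos'],s['eef_rot'],to_tool(s,[*b[1],.168]))
E
```

```text
(1587, array([ 0.55683363, -0.2237525 ]), np.float64(170.7355986894373), np.float64(0.0471025952597031), np.float64(0.011712848135876908), np.float64(0.18405223488084319))
(1522, array([ 0.55683173, -0.22375664]), np.float64(170.77225083277406), np.float64(0.047097615113557784), np.float64(0.01158872795940892), np.float64(0.18405223488084319))
[ 0.56123868 -0.22533699  0.22370407] [-179.96935139   -0.21822648  170.82327478] [0.02195191 0.00443553 0.27860363]
```

View pics/w2.png

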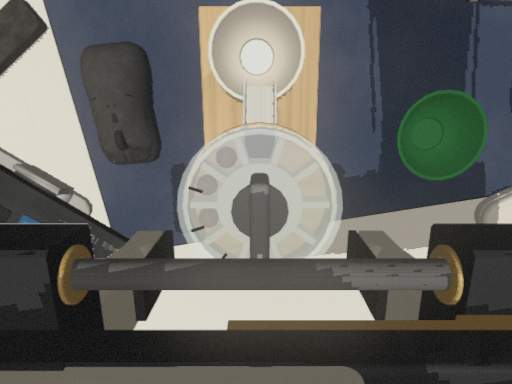

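Call:
step_arm:
  xyz:
    - [0,0,0.15]
    - [0,0,0.28]
    - [0,0,0.28]
    - [0,0,0.28]
    - [0,0,0.28]
    - [0,0,0.28]
    - [0,0,0.28]
    - [0,0,0.28]
    - [0,0,0.28]
    - [0,0,0.28]
    - [0,0,0.28]
    - [0,0,0.28]
    - [0,0,0.28]
    - [0,0,0.28]
    - [0,0,0.28]
    - [0,0,0.28]
    - [0,0,0.28]
    - [0,0,0.28]
  yaw: [0,0,0,0,0,0,0,0,0,0,0,0,0,0,0,0,0,0]
  claw: [-1,-1,-1,-1,0,0.5,1,1,1,1,1,1,1,1,1,1,1,1]
  grip_force: 25

```text
time_s: 3.62
tcp_pos: [0.5627, -0.2259, 0.1685]
eef_rot: [-179.9, -0.0, 170.9]
contact_force: [-0.1, -7.1, -2.3]
gripper_width: 0.0116
gripper_force: 25.0
```

Call:
step_arm:
  xyz:
    - [0,0,0]
    - [0,0,0]
    - [0,0,0]
    - [0,0,0]
    - [0,0,0]
    - [0,0,0]
    - [0,0,0]
    - [0,0,0]
    - [0,0,0]
    - [0,0,0]
    - [0,0,0]
    - [0,0,0]
    - [0,0,0]
    - [0,0,0]
    - [0,0,0]
    - [0,0,0]
    - [0,0,0]
    - [0,0,0]
    - [0,0,0]
    - [0,0,0]
  yaw: [0.008,0.016,0.024,0.032,0.04,0.048,0.056,0.064,0.072,0.08,0.088,0.094,0.1,0.1,0.1,0.1,0.1,0.1,0.1,0.1]
  claw: [1,1,1,1,1,1,1,1,1,1,1,1,1,1,1,1,1,1,1,1]

```text
time_s: 5.28
tcp_pos: [0.5626, -0.2261, 0.1686]
eef_rot: [-179.9, 0.0, 134.9]
contact_force: [-0.3, -9.9, -2.1]
gripper_width: 0.0113
gripper_force: 25.0
```

```bash
python3 - <<'E'
from plant import status,cams
import cv2
s=status.get_state();print(s['joints'],s['moment'],s['contact_force'])
p,d=cams.capture("wrist");cv2.imwrite("pics/w3.png",p)
E
```

```text
[  -3.377635     17.30022558  -14.0201543     0.14116053  -58.72057786
 -131.81730965] [-3.2720304   0.01264646  0.03113662] [-0.26300749 -9.93443293 -2.07386906]
```

View pics/w3.png

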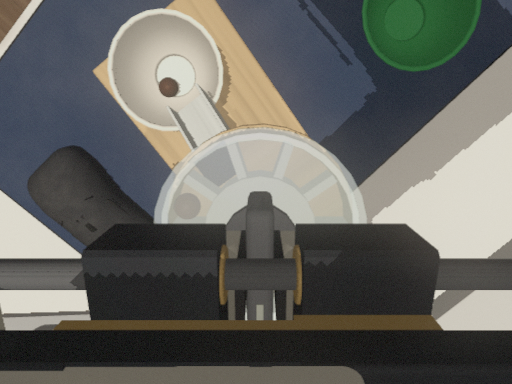

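Call:
step_arm:
  xyz:
    - [0,0,0]
    - [0,0,0]
    - [0,0,0]
    - [0,0,0]
    - [0,0,0]
    - [0,0,0]
    - [0,0,0]
    - [0,0,0]
    - [0,0,0]
    - [0,0,0]
    - [0,0,0]
    - [0,0,0]
    - [0,0,0]
    - [0,0,0]
    - [0,0,0]
    - [0,0,0]
    - [0,0,0]
    - [0,0,0]
    - [0,0,0]
    - [0,0,0]
  yaw: [0.008,0.016,0.024,0.032,0.04,0.048,0.056,0.064,0.072,0.08,0.088,0.094,0.1,0.1,0.1,0.1,0.1,0.1,0.1,0.1]
  claw: [1,1,1,1,1,1,1,1,1,1,1,1,1,1,1,1,1,1,1,1]

```text
time_s: 7.0
tcp_pos: [0.5624, -0.2263, 0.1686]
eef_rot: [-179.9, 0.1, 98.9]
contact_force: [-1.8, -9.8, -1.3]
gripper_width: 0.012
gripper_force: 25.0
```

```bash
python3 - <<'E'
from plant import status,cams
import cv2
s=status.get_state();print(s['joints'],s['moment'],s['contact_force'])
p,d=cams.capture("wrist");cv2.imwrite("pics/w4.png",p)
E
```

```text
[-3.38651704e+00  1.72951091e+01 -1.40311876e+01  1.54912098e-01
 -5.87373649e+01 -1.67820199e+02] [-3.60709867  0.33170619  0.02648225] [-1.75177282 -9.81580453 -1.33121641]
```

View pics/w4.png

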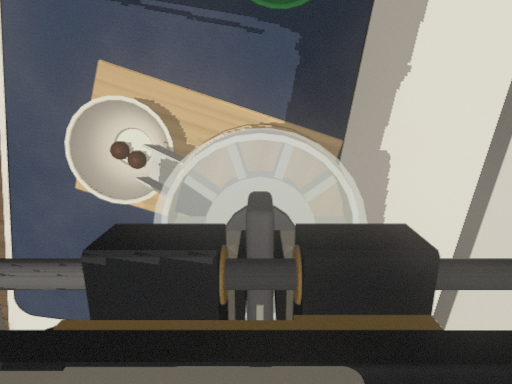

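Two sweets are in the bowl, at about (120,150) and (137,160). I'll let go of the knob and lift straight up.

Call:
step_arm:
  xyz:
    - [0,0,0]
    - [0,0,0]
    - [0,0,0]
    - [0,0,0]
    - [0,0,0]
    - [0,0,0]
    - [0,0,0]
    - [0,0,0]
    - [0,0,-0.15]
    - [0,0,-0.3]
    - [0,0,-0.45]
    - [0,0,-0.55]
    - [0,0,-0.55]
    - [0,0,-0.55]
    - [0,0,-0.55]
    - [0,0,-0.55]
  yaw: [0,0,0,0,0,0,0,0,0,0,0,0,0,0,0,0]
  claw: [0,0,-0.5,-0.5,-0.5,-0.5,-0.5,-0.5,-0.5,-0.5,-0.5,-0.5,-0.5,-0.5,-0.5,-0.5]

```text
time_s: 8.38
tcp_pos: [0.5624, -0.2242, 0.2772]
eef_rot: [-179.9, -0.0, 98.9]
contact_force: [-0.7, 0.4, 0.3]
gripper_width: 0.0655
gripper_force: 0.0
```

```bash
python3 - <<'E'
from plant import status,cams
import cv2
from h import *
s=status.get_state();p,d=cams.capture("wrist");cv2.imwrite("pics/w5.png",p)
c=cams.calibration("wrist");T=np.eye(4);T[:3,:3]=Rotation.from_euler('xyz',s['eef_rot'],degrees=True).as_matrix();T[:3,3]=s['tcp_pos']
P,u,v=cloud(d,c["mtx"],T@c["T_tool_cam"])
print(bar(P,np.array([.562,-.2265]),.04,.17,.19),s['contact_force'],s['tcp_pos'])
E
```

```text
(1150, array([ 0.56178716, -0.22396566]), np.float64(99.01913681434775), np.float64(0.055506154743214936), np.float64(0.012049329294270727), np.float64(0.18413212882313354)) [-0.73311819  0.38948477  0.3420932 ] [ 0.56235445 -0.22420829  0.27723115]
```

View pics/w5.png

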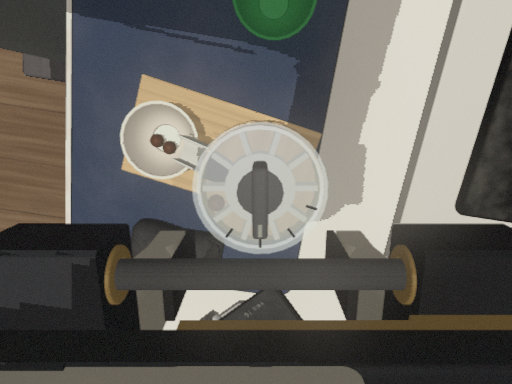

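The knob has turned 72° and rests on the second detent. Both sweets are in the bowl at (157,140) and (169,147), the third is still in the wheel at (216,203), and the gripper is clear.

```bash
python3 -c "
from plant import job;print(job.close_job())"
```

```text
the job is handed in; nothing more can be done
None
```

I turned the round dispenser's knob exactly two clicks clockwise and let go of it; two sweets are in the bowl, the third is still in the dispenser, the square dispenser's knob was not touched, and the job is handed in.

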